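# Fit a retaining ring in the groove of an upright spindle with spreading pliers

## Task

Take the spreading pliers from their stand by squeezing the handles fully together, which opens the retaining ring, and lift it off the pad; keeping them squeezed, slide the ring down over the spindle's shaft and press the sprung collar gently down to its stop (never harder than about 1.5 kg), then ease the handles open, without letting go of the pliers, so that the ring closes into the shaft's groove. Draw the pliers off upward and put them back upright in their stand, leaving the ring in the groove. Do not touch the ring with the fingers and leave the other things on the bench alone.

Things in the scene. Friction and masses are not known exactly. Their poses are not given: they have to be found in the camera images.
- spindle: Fixed upright bench spindle: round grey foot 84 mm wide, grey housing 66 mm wide to 58 mm height; origin under its centre on the bench, z up along the shaft. Above are an aluminium quill, a sprung brass collar (62 mm wide, flat top) and a steel shaft 24 mm thick with a bevelled end. The quill stands 0 to 20 mm up, different each time and NOT measured: find the collar by feel
- spindle_axis (a point): Point on the shaft's axis, 58 mm above the bench. Heights above the bench with the quill down (all rise with it): collar top 83 mm at rest, 78 at its lower stop; groove (19.6 mm thick) from 78 to 84; full 24 mm shaft to 91, then a bevel to the end face (21.6 mm wide) at 95
- stand: Fixed aluminium stand of the pliers; origin on the bench under the ring pad's centre, x towards the pocket block. Pad top at 55 mm height, with a pin 14 mm thick, 5 mm high inside the ring; 42 mm along x a square pocket (14 mm wide, from 64 to 92 mm height, flared mouth up to 101 mm) for the pliers' prong. Mind the bench lamp that hangs low to the right (y under -0.35 m)
- stand_rest (a point): Point of the stand at pad height (55 mm), 20 mm along the stand's x. The pliers' origin is 3 mm above it at the start and within 15 mm of it when they are back (they then stand on the pad, 3 mm lower, prong in the pocket, same heading)
- pliers: Spreading pliers: steel, two black handles, standing tips down in the stand with the tips in the ring's gap. Origin midway between the tips at the underside of the shoulders that press on the ring; z up, y from handle to handle (squeeze along it), x towards a square 10 mm prong, 22 mm off, foot 14 mm above the origin. Steel bridge from 45 to 65 mm up. None of it is fixed to the stand
- pliers_grip (a point): Grip point midway between the handles, 100 mm over the pliers' origin. Handles: 62 to 120 mm over the origin, 16 mm wide; outside width 55 mm here (65 at the top), 32 squeezed to the stop: each tip is then 14 mm out and holds the ring by friction. They spring open with 7 N, 17 N with the ring spread: squeeze with 30 to 50 N. Let out by 20 mm, they free the ring and still press on the fingers
- ring: Retaining ring of dark steel, 3 mm thick, 38 mm wide, two halves hinged at the back and sprung shut, with two long ears at the gap (49 mm in all). This is the +y half: origin at its arc's centre on the underside, x from the hinge (16.5 mm behind) to the gap, z up. A tooth on each half reaches in to 9 mm from the centre, so it must be spread to pass the 24 mm shaft
- ring_half_center (a point): Centre of the other half's arc, on the underside. The middle of the ring's opening is midway between this point and the origin of ring, spread or shut; about 20 mm from the pliers' origin towards their -x
- ring_half (a joint): Opening angle of the ring, rad: 0 shut, 0.05 to 0.2 in the groove, about 0.4 clamped on the full shaft, about 0.6 spread. The collar yields from 2 N and meets its stop 5 mm lower at about 6 N (then only force rises); the ring resting on it is level with the groove when it is less than 3 mm from the stop, from about 4 N on. Stop pushing soon after: 35 N in all breaks it
- drum_steel: Bystander: steel drum, 33 mm across, 21 mm high
- movement_rect: Bystander: small rectangular watch movement, 30 x 29 x 6 mm
- pocket_watch: Bystander: open pocket watch, 65 x 90 x 19 mm
- jar_glass: Bystander: glass jar with lid, 41 mm across, 48 mm high
- movement_gilt: Bystander: round gilt watch movement, 49 mm across, 6 mm high
- tin_blue: Bystander: round lidded tin, 70 mm across, 22 mm high

How it is judged:
By the outcome, as a careful person would: the job done as asked, in the order asked, and still so for the second after the job is handed in, with the robot touching nothing.
It also fails if it takes over 54 s, if anything falls off the work surface, if the arm or the gripper's body presses on something with over 40 N, if the wrist force passes 120 N, or if a joint passes its speed limit or range.

## Robot

A 6-joint arm with a two-finger parallel gripper is mounted at the origin on a cart in front of the work surface, level with it; the furniture and walls round the work are solid. World frame = base frame: x ahead of the robot, y to its left, z up, the work surface at z = 0. Lengths are in mm, angles in degrees, forces in N, time in s.
With the tool pointing down it reaches from about 350 to 925 mm from the base axis. Payload 6.4 kg.
Tool frame: the origin (TCP) lies on the centre line of the jaws, within the pads' length; the fingertips stand 19 mm ahead of it and the grasp point (between the pads) is the TCP; z points along the fingers, y is the direction in which the jaws open and shut (so a half turn about z gives the same grasp; the last joint's range is limited). The gripper opens to 94 mm and grips with 3 to 60 N. Pads are 16 mm wide; open, the fingers measure 119 mm over their backs; the gripper's body (75 mm by 177 mm) begins 78 mm behind the grasp point.
Start: joints at [-78.845, 14.043, 89.255, -0, 76.702, -9.975], TCP at [234.328, -606.304, 224.455] pointing down, gripper open.
Joint ranges: [-179.41, 179.41], [-58.25, 129.5], [7.25, 145.43], [-54.29, 234.29], [11.92, 165.04], [-157.13, 157.13]. Speed limits (degrees/s): [147.25, 147.25, 180, 180, 180, 180].

## Interface

Orientations are given as [roll, pitch, yaw] about the fixed x, y, z axes, in that order (R = Rz(yaw) Ry(pitch) Rx(roll)).
In Python, from rig import * gives the robot as it stands. The module is installed in compiled form; this text tells all that it offers.
- The arm moves only by the shell command python3 -m creep 'ROWS' [FORCE]. ROWS is JSON, a list of rows, each an object with "dp": the shift along the tool's x, y, z in cm, a list of three; "angular": the turn, a rotation vector about the tool's x, y, z in degrees, a list of three; "gripper": the closure, from -1 (fully open) to 1 (shut). A call has 1 to 8 rows; each row is the pose to reach, as a shift and turn from the pose commanded when the call began, along the tool's axes at that moment; what a row does not reach only later rows make up. A row lasts 1/10 s, in which the tool goes at most 50 mm and 8.59 degrees, less where a joint would pass 70% of its speed; a pose out of reach is approached as far as the arm can. A call with a gripper value outside its range is refused whole. The fingers move at their own pace and stop on an object; FORCE is the grip in N (left out, the last holds). Time passes only in rows, so rows that repeat a pose let the fingers close. It gives the time, the measured TCP pose, the force and the opening at its end, in the units of the state.
- get_obs(): the state, without advancing time (a new reading comes with each control period).
- capture(name): name is "scene" or "side" or "wrist"; returns a dict with "pixels" (420x560x3 uint8, blue, green, red), "range_z" (420x560 float32, mm along the optical axis (not along the pixel's ray), 0 where there is no reading), "camera_matrix" (3x3 intrinsics, pixels), "k1" (the pictures are not rectified: a ray, as slopes to the right and down, at radius r is drawn at 1 + k1 r^2 times it, then the intrinsics apply), "rvec" (rotation vector, rad) and "tvec" (3), from world to camera coordinates, as OpenCV has them; the wrist camera has in their place "tool_from_camera" (4x4, takes a point from camera to tool coordinates, whose origin is the TCP and whose axes are the flange's). Camera axes: x right, y down, z forward; pixel columns grow to the right and rows downward; lengths in mm; the calibration is good to about 2 mm. A picture is of the moment at which its call begins: read the wrist's pose just before it.
- sign_off(): hands the job in, once; it reports no verdict.
The state is a dict: "time_s": time; "joints": joint angles; "qvel": joint speeds; "effort": joint torques, N m; "tool_pos": TCP position; "tool_rot": TCP orientation; "wrist_force": force on the tool from outside, world axes, zero at the start; "torque": the same for the moment, N m; "width": finger opening in mm.
Only numpy, scipy, OpenCV 4.12 (cv2) and the standard library are available. Lean on these libraries where they do the work, as an engineer would, in place of code of your own. Each camera call takes 0.05 s, during which the arm holds its last target. There are 200 camera calls.

## Working session

There is one attempt and no reset: what is moved stays moved. The work goes in short steps, Python scripts to look and compute and a shell command to move; the robot and the scene stay as the last step left them, time stands still between calls to the robot, and variables do not carry over. Pictures are saved under pics/ and viewed, about 8 in all and at most 12, crops included, and the job is handed in when it is done.

```bash
mkdir -p pics
cat > h.py <<'E'
from rig import *
import numpy as np, cv2
from scipy.spatial.transform import Rotation as R
def tool():
    o=get_obs(); T=np.eye(4); T[:3,:3]=R.from_euler('xyz',o['tool_rot'],degrees=True).as_matrix(); T[:3,3]=o['tool_pos']; return o,T
def cloud(name):
    o,T=tool(); c=capture(name); K=c['camera_matrix']; z=c['range_z']; h,w=z.shape
    u,v=np.meshgrid(np.arange(w),np.arange(h))
    x=(u-K[0,2])/K[0,0]; y=(v-K[1,2])/K[1,1]; xd,yd=x.copy(),y.copy()
    for _ in range(8):
        s=1+c['k1']*(x*x+y*y); x=xd/s; y=yd/s
    P=np.stack([x*z,y*z,z],-1).astype(float)
    if name=='wrist': M=T@c['tool_from_camera']; W=P@M[:3,:3].T+M[:3,3]
    else:
        Rm=cv2.Rodrigues(np.array(c['rvec'],float))[0]; W=(P-np.ravel(c['tvec']))@Rm
    W[z==0]=np.nan
    return c['pixels'],W,c
E
python3 - <<'E'
from h import *
o=get_obs(); print(o)
for n in('scene','side'):
    p,W,c=cloud(n); cv2.imwrite(f'pics/{n}0.png',p); np.save(f'{n}0.npy',W); 
    if n!='wrist':
        Rm=cv2.Rodrigues(np.array(c['rvec'],float))[0]; print(n,-Rm.T@np.ravel(c['tvec']))
a=cv2.imread('pics/scene0.png')
E
```

```text
{'time_s': 0.0, 'joints': array([-7.88443486e+01,  1.40851497e+01,  8.93231909e+01, -1.36126071e-03,
        7.67010654e+01, -9.97378876e+00]), 'qvel': array([-0.00203995,  0.01750403,  0.01033321, -0.02024716,  0.07290947,
        0.00118755]), 'effort': array([-1.26488976e-03, -4.15837705e+01, -3.14600551e+01,  6.84053334e-02,
        3.31083778e-02, -1.39490135e-04]), 'tool_pos': array([ 234.21511983, -605.74082253,  223.34996003]), 'tool_rot': array([-1.79892018e+02, -1.76446905e-02,  2.11297379e+01]), 'wrist_force': array([0.44155935, 0.28051156, 0.08529643]), 'torque': array([ 0.01862179, -0.00232908, -0.0094965 ]), 'width': 93.8475475102883}
scene [   9.39832359 -496.96662018  498.16783768]
side [191.97909151 598.17767029 627.946237  ]
```

View pics/scene0.png

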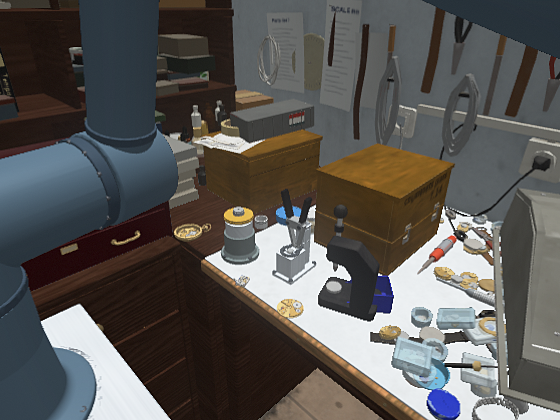

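View pics/side0.png

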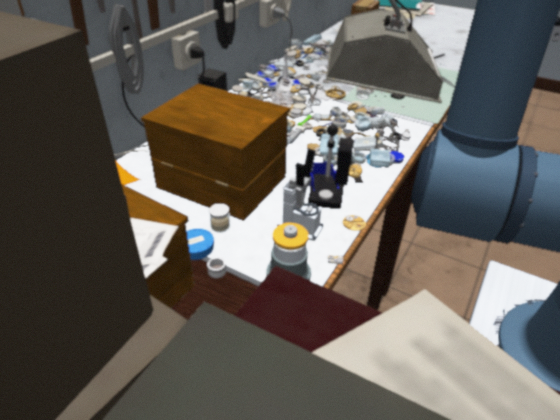

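The scene view shows the spindle (yellow collar) at about (238,215) and the pliers in their stand at (293,235), with the microscope just to the right at (345,275). In the side view the spindle is at (290,240) and the pliers at (320,175).

Run:
```python
from h import *
W=np.load('scene0.npy'); a=cv2.imread('pics/scene0.png')
for u,v in [(238,211),(238,217),(238,245),(293,262),(280,260),(285,200),(303,212),(293,235),(340,215),(345,270),(360,250),(290,308),(195,232),(242,281)]:
    print(u,v,W[v,u].round(0))
c=a[165:300,200:400]; cv2.imwrite('pics/c1.png',cv2.resize(c,None,fx=4,fy=4,interpolation=cv2.INTER_CUBIC))
S=np.load('side0.npy')
m=(W[...,2]>60)&(W[...,2]<110)&(W[...,0]>300)&(W[...,0]<600)
# yellow
for n,WW,im in(('scene',W,a),('side',S,cv2.imread('pics/side0.png'))):
    hsv=cv2.cvtColor(im,cv2.COLOR_BGR2HSV)
    y=(hsv[...,0]>15)&(hsv[...,0]<32)&(hsv[...,1]>140)&(hsv[...,2]>120)&(WW[...,2]>75)&(WW[...,2]<125)&(WW[...,0]<700)
    P=WW[y]; print(n,len(P),np.nanmin(P,0),np.nanmax(P,0),np.nanmedian(P,0))
    # height points above bench between spindle and pliers
```

```text
238 211 [456.  73. 111.]
238 217 [453.  70.  99.]
238 245 [439.  55.  44.]
293 262 [476. -67.  46.]
280 260 [466. -41.  42.]
285 200 [493. -25. 159.]
303 212 [496. -70. 149.]
293 235 [505. -38.  82.]
340 215 [ 488. -158.  181.]
345 270 [ 581. -117.   -1.]
360 250 [ 481. -208.  139.]
290 308 [ 413. -121.    4.]
195 232 [431. 206.  12.]
242 281 [402.   1.   1.]
scene 265 [ 429.38567081 -140.90079736   80.79344807] [620.0102891  107.65802337 102.24030379] [452.96112378  69.11071334  99.07728761]
side 533 [431.59022887  50.45837448  94.68950506] [489.91711047 110.97446992 106.3413935 ] [454.85999031  88.83776534 100.36900213]
```

View pics/c1.png

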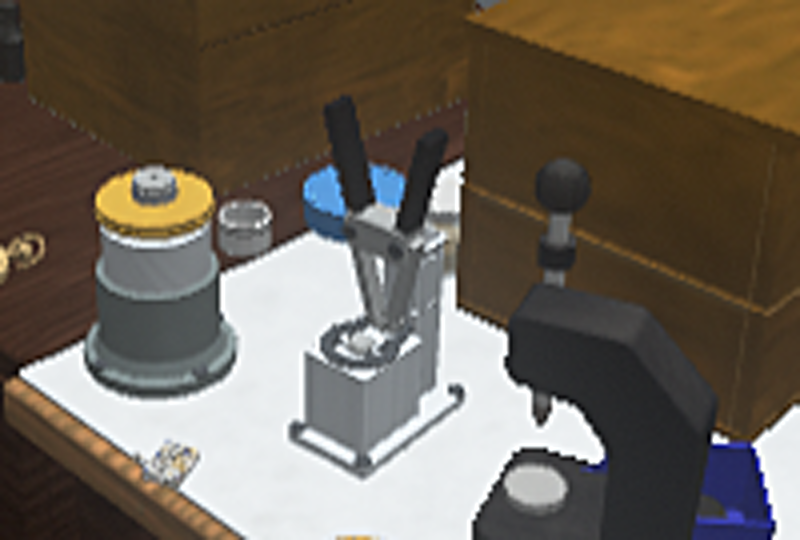

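Run:
```python
from h import *
p,W,c=cloud('wrist'); print(np.array(c['tool_from_camera']).round(2),c['camera_matrix'])
S=np.load('side0.npy'); W=np.load('scene0.npy')
for n,(u,v) in {'lamp':(385,60),'lamplow':(330,80),'lr':(440,95)}.items(): print(n,S[v,u].round(0))
print('scene lamp',W[300,540].round(0),W[200,510].round(0))
for u,v in[(360,160),(318,175),(450,165),(340,212)]: print(W[v,u].round(0))
```

```text
[[-0.0000e+00 -9.7000e-01 -2.6000e-01  7.4890e+01]
 [ 1.0000e+00 -0.0000e+00  0.0000e+00 -1.5000e-01]
 [-0.0000e+00 -2.6000e-01  9.7000e-01 -1.6173e+02]
 [ 0.0000e+00  0.0000e+00  0.0000e+00  1.0000e+00]] [[339.27757094   0.         274.24032412]
 [  0.         339.27757094 211.16970668]
 [  0.           0.           1.        ]]
lamp [ 495. -411.  240.]
lamplow [ 773. -755.    3.]
lr [ 429. -841.    1.]
scene lamp [ 412. -460.  235.] [1019. -275.   69.]
[726. -30. 180.]
[612.  -5. 169.]
[ 842. -182.  181.]
[ 489. -156.  186.]
```

```bash
python3 -m creep '[{"dp":[1,-5,-2],"angular":[0,0,-8],"gripper":-1},{"dp":[2,-9,-4],"angular":[0,0,-16],"gripper":-1},{"dp":[3,-13,-6],"angular":[0,0,-24],"gripper":-1},{"dp":[4,-17,-8],"angular":[0,0,-32],"gripper":-1},{"dp":[5,-21,-8],"angular":[0,0,-40],"gripper":-1},{"dp":[6,-25,-8],"angular":[0,0,-48],"gripper":-1},{"dp":[6,-25,-8],"angular":[0,0,-56],"gripper":-1},{"dp":[6,-25,-8],"angular":[0,0,-64],"gripper":-1}]'
```

```text
time_s: 0.95
tool_pos: [200.2, -350.4, 304.6]
tool_rot: [180.0, 0.1, 85.5]
wrist_force: [-0.2, -0.9, 0.3]
width: 93.8
```

```bash
python3 -m creep '[{"dp":[4,3,0],"angular":[0,0,-8],"gripper":-1},{"dp":[8,6,0],"angular":[0,0,-16],"gripper":-1},{"dp":[12,9,0],"angular":[0,0,-24],"gripper":-1},{"dp":[16,12.5,0],"angular":[0,0,-32],"gripper":-1},{"dp":[20,16,0],"angular":[0,0,-40],"gripper":-1},{"dp":[24,19,0],"angular":[0,0,-48],"gripper":-1},{"dp":[28,22,0],"angular":[0,0,-56],"gripper":-1},{"dp":[32,25,0],"angular":[0,0,-64],"gripper":-1}]' && python3 -m creep '[{"dp":[0,0,0],"angular":[0,0,-8],"gripper":-1},{"dp":[0,0,0],"angular":[0,0,-16],"gripper":-1},{"dp":[0,0,0],"angular":[0,0,-24],"gripper":-1},{"dp":[0,0,0],"angular":[0,0,-30],"gripper":-1},{"dp":[0,0,0],"angular":[0,0,-30],"gripper":-1}]'
python3 - <<'E'
from h import *
p,W,c=cloud('wrist'); cv2.imwrite('pics/w1.png',p); np.save('w1.npy',W); print(get_obs()['tool_pos'])
E
```

```text
time_s: 1.75
tool_pos: [473.2, -56.4, 304.4]
tool_rot: [-180.0, 0.0, 149.5]
wrist_force: [1.2, -0.0, 0.2]
width: 94.0
time_s: 2.25
tool_pos: [472.1, -58.4, 304.2]
tool_rot: [180.0, -0.0, 179.1]
wrist_force: [0.4, -0.2, 0.3]
width: 93.9
[472.09252326 -58.4419921  304.18822639]
```

View pics/w1.png

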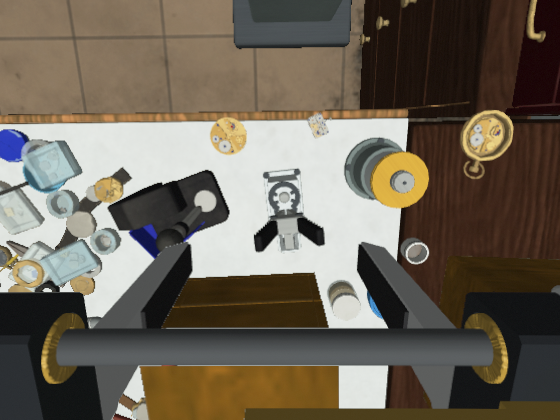

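Wrist view: the ring on its pad is at (285,198), the pocket block at (290,238), the handle tops at (265,235) and (313,232), and the collar and shaft at (402,181). The stand's x runs roughly along world +x.

Run:
```python
from h import *
W=np.load('w1.npy'); a=cv2.imread('pics/w1.png')
X,Y,Z=W[...,0],W[...,1],W[...,2]
near=(abs(X-500)<70)&(abs(Y+45)<60)
def show(n,m):
    P=W[m]; print(n,len(P),P.min(0).round(1),P.max(0).round(1),P.mean(0).round(1))
for l in(-1,1):
    m=near&(Z>125)&((Y+45)*l>0); show('handle',m)
for z0,z1 in[(165,185),(145,165)]:
    for l in(-1,1):
        m=near&(Z>z0)&(Z<z1)&((Y+45)*l>0); show(f'h{z0}',m)
m=near&(Z>92)&(Z<106); show('pocket',m)
m=near&(Z>45)&(Z<70); show('pad',m)
m=near&(Z>54)&(Z<70)&(a.max(2)<115); show('ring',m)
m=near&(Z>45)&(Z<70);m2=m.astype(np.uint8)
rect=cv2.minAreaRect(W[m][:,:2].astype(np.float32)); print('padrect',rect)
m=(abs(X-459)<60)&(abs(Y-81)<60)&(Z>85)&(Z<104); show('collar',m)
print('circ',cv2.minEnclosingCircle(W[m][:,:2].astype(np.float32)))
m=(abs(X-459)<60)&(abs(Y-81)<60)&(Z>105); show('shaft',m)
print('circ',cv2.minEnclosingCircle(W[m][:,:2].astype(np.float32)))
m=(abs(X-459)<70)&(abs(Y-81)<70)&(Z>4)&(Z<30); show('foot',m)
cv2.imwrite('pics/c2.png',cv2.resize(a[155:265,235:345],None,fx=5,fy=5,interpolation=cv2.INTER_CUBIC))
```

```text
handle 12304 [ 439. -105.  125.] [513.3 -45.  414.2] [449.7 -73.8 389.4]
handle 25253 [438.5 -45.  125. ] [512.4  15.  413.5] [453.7 -13.7 384.7]
h165 222 [496.4 -77.2 165.2] [511.6 -65.9 179.7] [503.3 -71.7 175. ]
h165 236 [491.3 -24.7 165. ] [507.9 -13.9 179.4] [498.4 -19.5 174.6]
h145 138 [497.  -74.1 145.1] [512.  -61.2 164.9] [502.4 -65.4 155.4]
h145 146 [492.2 -29.6 145.1] [509.2 -18.4 164.9] [498.7 -26.  155.1]
pocket 245 [520.3 -56.3  92.7] [543.7 -28.9 103.7] [533.7 -42.4 100.3]
pad 1030 [466.8 -66.4  45. ] [537.9 -26.8  70. ] [487.3 -46.9  58.3]
ring 381 [468.5 -65.3  55.2] [537.8 -28.4  70. ] [487.4 -47.2  60. ]
padrect ((502.81378173828125, -45.21473693847656), (69.30318450927734, 38.41956329345703), 5.397637844085693)
collar 2167 [431.7  46.9  85.1] [493.4 108.6 103.8] [461.   76.2 100.8]
circ ((462.4445495605469, 77.66065979003906), 31.32612419128418)
shaft 426 [450.6  66.2 105.1] [474.5  88.7 115. ] [461.6  76.5 112.2]
circ ((462.48046875, 77.5408706665039), 12.049809455871582)
foot 933 [393.8  11.4   4. ] [522.3 110.5  30. ] [451.4  57.4  13.9]
```

View pics/c2.png

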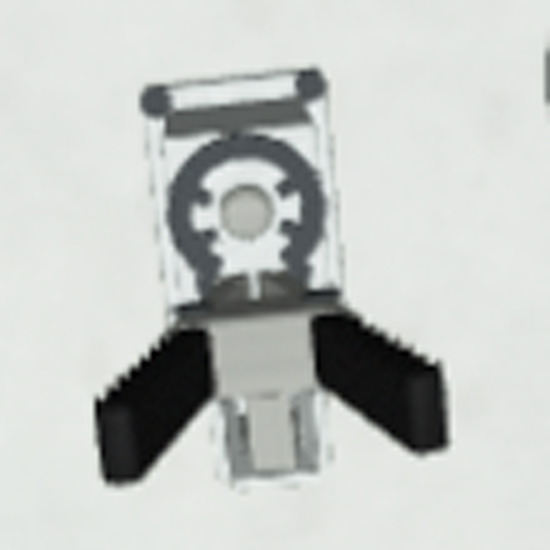

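```bash
python3 -m creep '[{"dp":[-1.5,0.7,2],"angular":[0,0,-3],"gripper":-1},{"dp":[-2.95,1.35,4],"angular":[0,0,-6.3],"gripper":-1},{"dp":[-2.95,1.35,7],"angular":[0,0,-6.3],"gripper":-1},{"dp":[-2.95,1.35,9],"angular":[0,0,-6.3],"gripper":-1},{"dp":[-2.95,1.35,9],"angular":[0,0,-6.3],"gripper":-1}]'
python3 - <<'E'
from h import *
o=get_obs(); p,W,c=cloud('wrist'); cv2.imwrite('pics/w2.png',cv2.resize(p[120:420,130:430],None,fx=2,fy=2)); np.save('w2.npy',W); print(o['tool_pos'],o['tool_rot'])
X,Y,Z=W[...,0],W[...,1],W[...,2]
h=R.from_euler('z',-5.4,degrees=True).as_matrix()
L=(W-np.array([501.8,-45.4,0]))@h.T
def show(n,m):
    P=L[m]; print(n,len(P),P.min(0).round(1),P.max(0).round(1),P.mean(0).round(1))
nx=(abs(L[...,0])<60)&(abs(L[...,1])<45)
for l in(-1,1): show('h',nx&(Z>150)&(Z<185)&(L[...,1]*l>0)&(abs(L[...,0])<30))
dark=p.max(2)<110
m=nx&(Z>52)&(Z<64)&dark&(L[...,0]<-3); show('ring',m)
m=nx&(Z>90)&(Z<108)&(L[...,0]>10); show('pocket',m)
E
```

```text
time_s: 2.8
tool_pos: [499.9, -44.8, 211.0]
tool_rot: [179.8, -0.4, -174.7]
wrist_force: [0.5, 0.8, 0.2]
width: 93.8
[499.91208903 -44.83564511 211.03735316] [ 179.84175492   -0.36000361 -174.67878259]
h 735 [ -8.1 -31.7 150.1] [  8.5 -16.7 179.7] [ -1.2 -24.3 169.4]
h 728 [ -7.8  17.2 150. ] [  8.7  31.7 179.7] [ -1.1  24.3 169.4]
ring 564 [-33.6 -19.   53. ] [-3.  18.7 61.6] [-19.3  -0.4  59.4]
pocket 431 [ 19.8 -13.1  90.1] [ 41.6  12.7 104.1] [ 3.210e+01 -1.000e-01  1.002e+02]
```

View pics/w2.png

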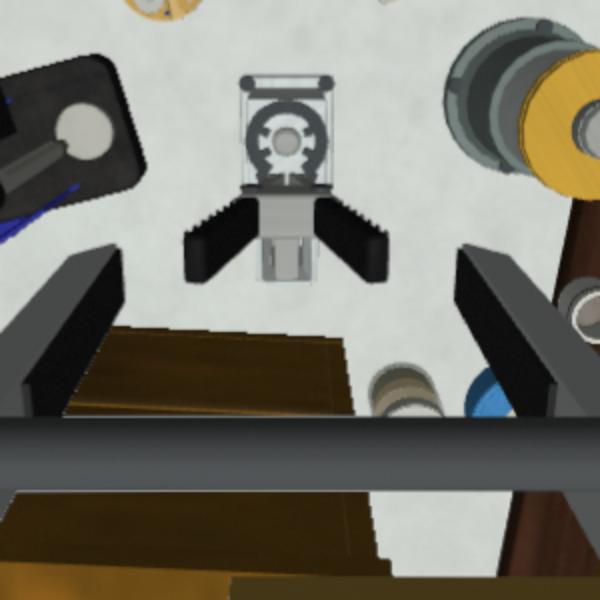

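The picture shows the jaws straddling the handles symmetrically, with the ring at (287,142) and the pocket at (287,262). The cloud confirms the handle midpoint at (501.8, -45.4) and a heading of 5.4°. Descending next.

```bash
python3 -m creep '[{"dp":[-0.15,-0.05,2.5],"angular":[0,0,0],"gripper":-1},{"dp":[-0.15,-0.05,4],"angular":[0,0,0],"gripper":-1},{"dp":[-0.15,-0.05,5.3],"angular":[0,0,0],"gripper":-1},{"dp":[-0.15,-0.05,5.3],"angular":[0,0,0],"gripper":-1},{"dp":[-0.15,-0.05,5.3],"angular":[0,0,0],"gripper":-1}]'
```

```text
time_s: 3.35
tool_pos: [503.7, -46.0, 161.9]
tool_rot: [-180.0, 0.0, -174.6]
wrist_force: [-0.5, 0.1, -0.5]
width: 94.1
```

```bash
python3 -m creep '[{"dp":[0.15,0.05,0.4],"angular":[0,0,0],"gripper":-1},{"dp":[0.15,0.05,0.4],"angular":[0,0,0],"gripper":0},{"dp":[0.15,0.05,0.4],"angular":[0,0,0],"gripper":0.2},{"dp":[0.15,0.05,0.4],"angular":[0,0,0],"gripper":1},{"dp":[0.15,0.05,0.4],"angular":[0,0,0],"gripper":1},{"dp":[0.15,0.05,0.4],"angular":[0,0,0],"gripper":1},{"dp":[0.15,0.05,0.4],"angular":[0,0,0],"gripper":1},{"dp":[0.15,0.05,0.4],"angular":[0,0,0],"gripper":1}]' 40
```

```text
time_s: 4.15
tool_pos: [503.9, -46.2, 160.1]
tool_rot: [-179.9, 0.3, -174.6]
wrist_force: [-0.6, -0.2, 9.7]
width: 41.9
```

```bash
python3 -m creep '[{"dp":[0,0,0],"angular":[0,0,0],"gripper":1},{"dp":[0,0,0],"angular":[0,0,0],"gripper":1},{"dp":[0,0,0],"angular":[0,0,0],"gripper":1},{"dp":[0,0,0],"angular":[0,0,0],"gripper":1},{"dp":[0,0,0],"angular":[0,0,0],"gripper":1},{"dp":[0,0,0],"angular":[0,0,0],"gripper":1}]' 45
python3 - <<'E'
from h import *
o=get_obs(); p,W,c=cloud('wrist'); cv2.imwrite('pics/w3.png',cv2.resize(p[150:330,190:370],None,fx=3,fy=3)); np.save('w3.npy',W); print(o)
E
```

```text
time_s: 4.75
tool_pos: [503.8, -46.4, 160.0]
tool_rot: [-179.8, 0.2, -174.6]
wrist_force: [-1.2, -1.5, 7.7]
width: 30.9
{'time_s': 4.75, 'joints': array([-1.81019601e+01, -1.62484495e+00,  1.13354190e+02, -4.99012186e-02,
        6.79886261e+01, -1.13514962e+02]), 'qvel': array([-0.05411056, -0.02636806, -0.02150425, -0.03756733, -0.00857902,
        0.0346592 ]), 'effort': array([ 6.68570604e-01, -2.41202170e+01, -2.52668166e+01,  2.84428680e-01,
       -1.56310026e-02, -2.65165750e-02]), 'tool_pos': array([503.76225823, -46.43238148, 160.02081998]), 'tool_rot': array([-179.84496961,    0.24010591, -174.56808483]), 'wrist_force': array([-1.1964957 , -1.46286855,  7.73592796]), 'torque': array([-0.1494615 , -0.01707406, -0.03128601]), 'width': 30.882429002691595}
```

View pics/w3.png

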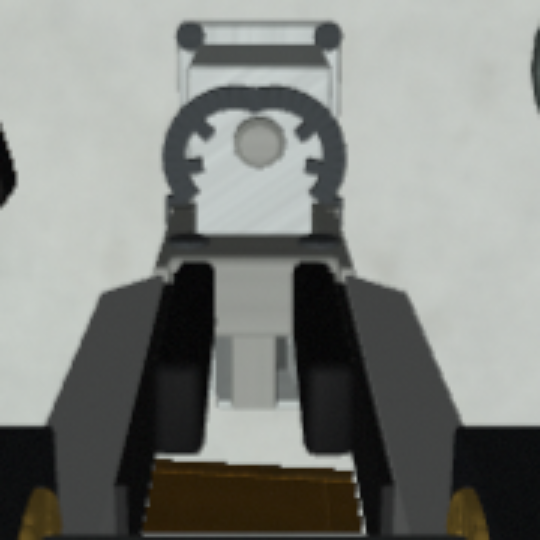

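The picture shows the handles squeezed to their stop (30.9 mm). The ring is spread, with its ears at (183,215) and (327,215) between the tips. Next I lift off.

```bash
python3 -m creep '[{"dp":[0,0,-0.3],"angular":[0,0,0],"gripper":1},{"dp":[0,0,-0.8],"angular":[0,0,0],"gripper":1},{"dp":[0,0,-1.6],"angular":[0,0,0],"gripper":1},{"dp":[0,0,-2.6],"angular":[0,0,0],"gripper":1},{"dp":[0,0,-4],"angular":[0,0,0],"gripper":1},{"dp":[0,0,-6],"angular":[0,0,0],"gripper":1},{"dp":[0,0,-8.5],"angular":[0,0,0],"gripper":1},{"dp":[0,0,-8.5],"angular":[0,0,0],"gripper":1}]'
python3 -m creep '[{"dp":[0,0,0],"angular":[0,0,0],"gripper":1},{"dp":[0,0,0],"angular":[0,0,0],"gripper":1},{"dp":[0,0,0],"angular":[0,0,0],"gripper":1}]'
cat > meas.py <<'E'
from h import *
def ring(tag):
    o,T=tool(); p,W,c=cloud('wrist'); cv2.imwrite(f'pics/{tag}.png',p)
    L=(W-T[:3,3])@T[:3,:3]   # tool coords
    dark=p.max(2)<120
    m=(L[...,2]>92)&(L[...,2]<112)&(abs(L[...,1])<35)&(L[...,0]>0)&(L[...,0]<50)
    P=L[m]; print('held bits',len(P),P.min(0).round(1),P.max(0).round(1))
    m&=(L[...,0]>8); Q=L[m]
    for z in range(94,112,2): print(z,((Q[:,2]>=z)&(Q[:,2]<z+2)).sum(),end='; ')
    print(o['tool_pos'],o['tool_rot'],o['width'],o['wrist_force'])
    return o,T,p,W,L,m
E
python3 - <<'E'
from meas import *
o,T,p,W,L,m=ring('w4')
vs,us=np.where(m); print(us.min(),us.max(),vs.min(),vs.max())
Q=L[m]
for x in range(8,44,2):
    s=Q[(Q[:,0]>=x)&(Q[:,0]<x+2)]
    for sg in(1,-1):
        t=s[s[:,1]*sg>0]
        if len(t): print(x,sg,len(t),t[:,1].min().round(1),t[:,1].max().round(1),t[:,2].mean().round(1),end=' | ')
    print()
cv2.imwrite('pics/w4c.png',cv2.resize(p[150:330,190:370],None,fx=3,fy=3))
E
```

```text
time_s: 5.6
tool_pos: [504.0, -46.2, 247.2]
tool_rot: [-179.8, 0.4, -174.6]
wrist_force: [0.5, -0.8, -1.4]
width: 30.8
time_s: 5.9
tool_pos: [501.2, -45.3, 241.0]
tool_rot: [179.9, -0.1, -174.6]
wrist_force: [-0.0, 0.3, -2.2]
width: 30.7
held bits 981 [  0.1 -24.1  98.7] [ 30.9  24.5 104.5]
94 0; 96 0; 98 155; 100 618; 102 29; 104 2; 106 0; 108 0; 110 0; [501.16694162 -45.27567455 240.95656425] [ 1.79939377e+02 -1.42583952e-01 -1.74570841e+02] 30.721172303510155 [-0.00306096  0.30643382 -2.16628282]
244 305 179 207
8 1 39 14.1 24.5 100.9 | 8 -1 31 -23.4 -13.8 100.5 | 
10 1 30 14.1 24.4 101.1 | 10 -1 30 -24.1 -13.8 100.9 | 
12 1 20 18.7 24.4 100.5 | 12 -1 22 -24.1 -18.5 100.9 | 
14 1 18 17.9 24.3 100.4 | 14 -1 19 -23.3 -17.6 100.7 | 
16 1 30 12.4 23.6 100.7 | 16 -1 28 -23.3 -11.4 100.7 | 
18 1 38 10.8 22.7 100.7 | 18 -1 38 -22.4 -10.5 100.6 | 
20 1 29 12.4 21.8 100.7 | 20 -1 34 -21.7 -12.1 100.9 | 
22 1 30 10.7 20.9 100.3 | 22 -1 27 -20.8 -10.5 100.6 | 
24 1 54 0.5 19.3 100.5 | 24 -1 57 -19.0 -0.3 100.7 | 
26 1 52 0.5 17.7 100.4 | 26 -1 49 -16.7 -0.3 100.5 | 
28 1 49 0.5 14.6 100.4 | 28 -1 51 -14.4 -0.3 100.5 | 
30 1 15 0.5 9.8 100.5 | 30 -1 14 -9.7 -0.3 100.8 |
```

View pics/w4c.png

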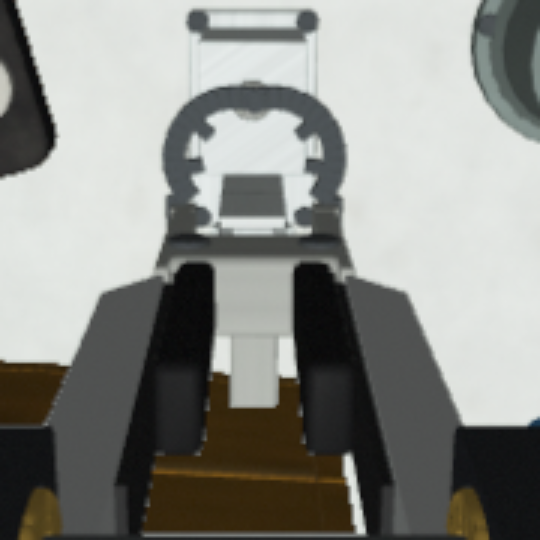

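The ring is held and spread, symmetric about tool y ≈ 0.2. A circle fit puts its centre at tool x ≈ 11.7, and the best-clearance centre is about 10.3. Moving over the shaft.

```bash
python3 -m creep '[{"dp":[0.2,0.8,0],"angular":[0,0,0],"gripper":1},{"dp":[0.4,2.5,0],"angular":[0,0,0],"gripper":1},{"dp":[0.7,4.7,0],"angular":[0,0,0],"gripper":1},{"dp":[1,7,0],"angular":[0,0,0],"gripper":1},{"dp":[1.3,9.3,0],"angular":[0,0,0],"gripper":1},{"dp":[1.5,11.2,0],"angular":[0,0,0],"gripper":1},{"dp":[1.65,12.3,0],"angular":[0,0,0],"gripper":1},{"dp":[1.65,12.55,0],"angular":[0,0,0],"gripper":1}]'
python3 -m creep '[{"dp":[0,0,0],"angular":[0,0,0],"gripper":1},{"dp":[0,0,0],"angular":[0,0,0],"gripper":1},{"dp":[0,0,0.8],"angular":[0,0,0],"gripper":1},{"dp":[0,0,0.8],"angular":[0,0,0],"gripper":1},{"dp":[0,0,0.8],"angular":[0,0,0],"gripper":1}]'
python3 - <<'E'
from meas import *
o,T,p,W,L,m=ring('w5')
m=(L[...,2]>105)&(L[...,2]<165)&(abs(L[...,1])<40)&(L[...,0]>-35)&(L[...,0]<60)
S=m&(L[...,2]<131); C=m&(L[...,2]>=133)
P=L[S]; print('shaft',len(P),P.min(0).round(1),P.max(0).round(1))
hist=np.histogram(L[m][:,2],bins=np.arange(105,166,2)); print(dict(zip(hist[1],hist[0])))
P=L[C]; print('collar',len(P),P.min(0).round(1),P.max(0).round(1))
cv2.imwrite('pics/w5c.png',cv2.resize(p[140:260,215:335],None,fx=5,fy=5,interpolation=cv2.INTER_CUBIC))
E
```

```text
time_s: 6.75
tool_pos: [473.2, 78.9, 242.2]
tool_rot: [180.0, -0.0, -174.5]
wrist_force: [0.3, -0.8, -3.1]
width: 30.9
time_s: 7.25
tool_pos: [473.4, 77.6, 233.9]
tool_rot: [180.0, -0.1, -174.6]
wrist_force: [-0.9, 0.2, -1.6]
width: 30.3
held bits 984 [  0.  -24.2  98.6] [ 30.8  24.5 103.9]
94 0; 96 0; 98 159; 100 624; 102 26; 104 0; 106 0; 108 0; 110 0; [473.42183839  77.56098652 233.87584485] [ 1.79988796e+02 -6.36454257e-02 -1.74606330e+02] 30.29906071125729 [-0.85682117  0.20246633 -1.59882455]
shaft 555 [-11.5 -19.5 118.5] [ 30.8  29.5 131. ]
{np.int64(105): np.int64(0), np.int64(107): np.int64(0), np.int64(109): np.int64(0), np.int64(111): np.int64(0), np.int64(113): np.int64(0), np.int64(115): np.int64(0), np.int64(117): np.int64(1), np.int64(119): np.int64(284), np.int64(121): np.int64(209), np.int64(123): np.int64(37), np.int64(125): np.int64(8), np.int64(127): np.int64(3), np.int64(129): np.int64(13), np.int64(131): np.int64(1371), np.int64(133): np.int64(741), np.int64(135): np.int64(59), np.int64(137): np.int64(14), np.int64(139): np.int64(0), np.int64(141): np.int64(0), np.int64(143): np.int64(0), np.int64(145): np.int64(0), np.int64(147): np.int64(0), np.int64(149): np.int64(0), np.int64(151): np.int64(0), np.int64(153): np.int64(0), np.int64(155): np.int64(0), np.int64(157): np.int64(0), np.int64(159): np.int64(0), np.int64(161): np.int64(1), np.int64(163): np.int64(5)}
collar 820 [-19.9 -29.  133. ] [ 42.1  32.8 164.6]
```

View pics/w5c.png

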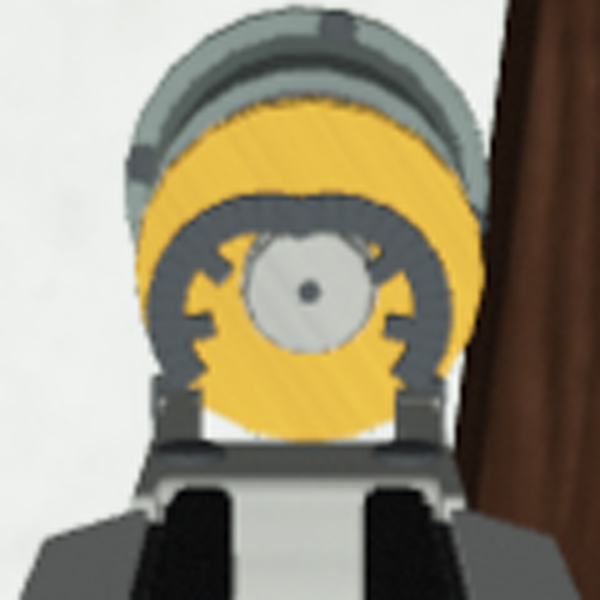

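The picture shows the shaft end face inside the ring, centred at crop (310,290). It sits right of the ring's middle (about 300) and close to the hinge side.

```bash
cat >> meas.py <<'E'
def shaft(L,p,lo,hi):
    m=(L[...,2]>lo)&(L[...,2]<hi)&(abs(L[...,1])<22)&(L[...,0]>-12)&(L[...,0]<26)&(p.min(2)>110)
    m=cv2.morphologyEx(m.astype(np.uint8),cv2.MORPH_OPEN,np.ones((3,3)))
    n,lab,st,ce=cv2.connectedComponentsWithStats(m); k=1+np.argmax(st[1:,4])
    P=L[lab==k]; print('face',len(P),P.min(0).round(1),P.max(0).round(1),'med',np.median(P,0).round(1),'circ',cv2.minEnclosingCircle(P[:,:2].astype(np.float32)))
E
python3 - <<'E'
from meas import *
o,T,p,W,L,m=ring('w5b'); shaft(L,p,117,124)
print(L[198,277],L[197:200,276:279].mean((0,1)))
Q=L[m]; Q=Q[Q[:,2]<103]
def edge(sg):
    q=Q[Q[:,1]*sg>0]; return q
for sg in(1,-1):
    q=edge(sg); pts=[]
    for x in np.arange(16,30.5,1):
        s=q[abs(q[:,0]-x)<.5]
        if len(s): j=np.argmax(abs(s[:,1])); pts.append(s[j,:2]+[0,.4*sg])
    pts=np.array(pts)
    from scipy.optimize import least_squares
    f=least_squares(lambda c:np.hypot(pts[:,0]-c[0],pts[:,1]-c[1])-19,[12,5*sg]); print(f.x,np.abs(f.fun).max())
E
```

```text
held bits 981 [  0.1 -24.2  98.4] [ 30.8  24.6 103.3]
94 0; 96 0; 98 165; 100 614; 102 29; 104 0; 106 0; 108 0; 110 0; [473.58273175  77.58122377 234.16208078] [ 1.79995993e+02 -3.37085233e-02 -1.74601292e+02] 30.745964121300304 [-0.60413075  0.17665152 -1.25642333]
face 477 [  0.6  -8.9 119.1] [ 20.6  12.6 124. ] med [ 10.9   2.2 121. ] circ ((10.946097373962402, 1.9507397413253784), 11.433685302734375)
[ 10.80060751   2.24881031 121.40140075] [ 10.90960798   2.24494489 120.91532922]
[11.80833779  5.53271707] 0.28618084500601526
[11.89283458 -5.17312878] 0.3644805939226181
```

```bash
python3 -m creep '[{"dp":[0.05,0.1,0.3],"angular":[0,0,0],"gripper":1},{"dp":[0.05,0.2,0.7],"angular":[0,0,0],"gripper":1},{"dp":[0.05,0.2,1.1],"angular":[0,0,0],"gripper":1},{"dp":[0.05,0.2,1.3],"angular":[0,0,0],"gripper":1},{"dp":[0.05,0.2,1.3],"angular":[0,0,0],"gripper":1},{"dp":[0.05,0.2,1.3],"angular":[0,0,0],"gripper":1}]'
python3 - <<'E'
from meas import *
o,T,p,W,L,m=ring('w6'); shaft(L,p,103.5,112)
cv2.imwrite('pics/w6c.png',cv2.resize(p[140:260,215:335],None,fx=5,fy=5,interpolation=cv2.INTER_CUBIC))
E
```

```text
time_s: 7.95
tool_pos: [473.0, 79.8, 221.4]
tool_rot: [-180.0, -0.0, -174.6]
wrist_force: [0.7, -0.2, -1.7]
width: 31.0
held bits 1578 [  0.1 -24.3  98.1] [ 30.8  24.5 112. ]
94 0; 96 0; 98 156; 100 628; 102 22; 104 0; 106 118; 108 255; 110 39; [472.9771522   79.82045158 221.42060797] [-1.79999289e+02 -1.93712526e-03 -1.74568581e+02] 30.979014419645328 [ 0.72359695 -0.222649   -1.74460354]
face 561 [ -0.8 -11.1 106.2] [ 21.9  10.4 112. ] med [ 11.3  -0.3 108.3] circ ((10.42002010345459, -0.6390924453735352), 11.735442161560059)
```

View pics/w6c.png

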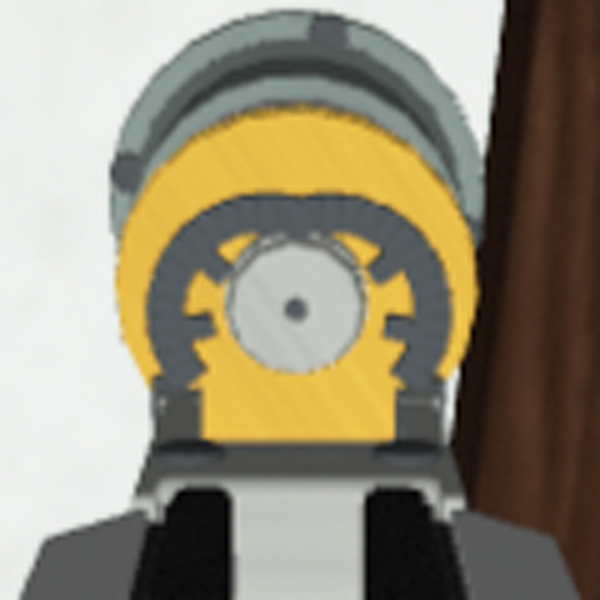

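The shaft face is now centred at crop (296,308) against the ring's middle at (300,~300). It needs a nudge of -0.6 mm in y and about 1 mm in x, then a gentle descent.

```bash
python3 -m creep '[{"dp":[0.1,-0.06,0],"angular":[0,0,0],"gripper":1},{"dp":[0.1,-0.06,0.2],"angular":[0,0,0],"gripper":1},{"dp":[0.1,-0.06,0.4],"angular":[0,0,0],"gripper":1},{"dp":[0.1,-0.06,0.6],"angular":[0,0,0],"gripper":1},{"dp":[0.1,-0.06,0.7],"angular":[0,0,0],"gripper":1},{"dp":[0.1,-0.06,0.7],"angular":[0,0,0],"gripper":1}]'
python3 - <<'E'
from meas import *
o,T,p,W,L,m=ring('w7'); shaft(L,p,97,104.5)
cv2.imwrite('pics/w7c.png',cv2.resize(p[140:260,215:335],None,fx=5,fy=5,interpolation=cv2.INTER_CUBIC))
E
```

```text
time_s: 8.6
tool_pos: [471.9, 79.1, 214.2]
tool_rot: [180.0, -0.0, -174.6]
wrist_force: [0.3, 0.0, -1.0]
width: 30.9
held bits 1777 [  0.  -29.   98.5] [ 40.2  29.6 112. ]
94 0; 96 0; 98 193; 100 897; 102 91; 104 46; 106 13; 108 13; 110 96; [471.88512057  79.14943902 214.17839398] [ 1.79995061e+02 -2.85223526e-02 -1.74568983e+02] 30.861308097654703 [ 0.34139126  0.00945873 -0.95072887]
face 585 [ -1.5 -10.7  99.1] [ 20.2  11.  104.3] med [  9.8  -0.3 101.1] circ ((9.490285873413086, 0.20850926637649536), 11.625853538513184)
```

View pics/w7c.png

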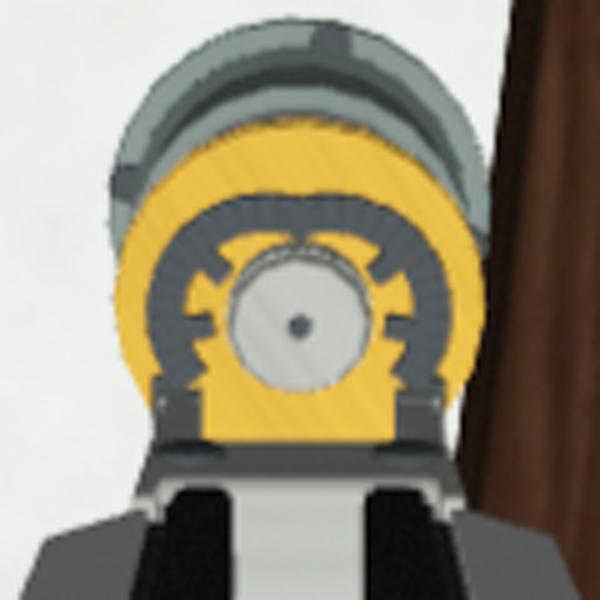

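The shaft end is inside the spread ring, with clear gaps all round (face centred at (300,326)) and no contact force. I descend to feel for the collar.

```bash
python3 -m creep '[{"dp":[0,0,0.2],"angular":[0,0,0],"gripper":1},{"dp":[0,0,0.4],"angular":[0,0,0],"gripper":1},{"dp":[0,0,0.6],"angular":[0,0,0],"gripper":1},{"dp":[0,0,0.6],"angular":[0,0,0],"gripper":1}]'; python3 -m creep '[{"dp":[0,0,0.15],"angular":[0,0,0],"gripper":1},{"dp":[0,0,0.3],"angular":[0,0,0],"gripper":1},{"dp":[0,0,0.3],"angular":[0,0,0],"gripper":1}]'
```

```text
time_s: 9.05
tool_pos: [471.8, 79.1, 208.0]
tool_rot: [180.0, -0.0, -174.6]
wrist_force: [0.4, 0.1, -2.4]
width: 31.0
time_s: 9.35
tool_pos: [471.9, 79.1, 205.2]
tool_rot: [180.0, -0.0, -174.6]
wrist_force: [0.1, -0.3, -1.3]
width: 31.1
```

```bash
for i in 1 2; do python3 -m creep '[{"dp":[0,0,0.1],"angular":[0,0,0],"gripper":1},{"dp":[0,0,0.1],"angular":[0,0,0],"gripper":1},{"dp":[0,0,0.1],"angular":[0,0,0],"gripper":1}]'; done
```

```text
time_s: 9.65
tool_pos: [472.1, 79.1, 204.7]
tool_rot: [-180.0, 0.0, -174.6]
wrist_force: [-0.6, 0.6, 0.2]
width: 30.8
time_s: 9.95
tool_pos: [472.1, 79.1, 203.7]
tool_rot: [-180.0, 0.0, -174.6]
wrist_force: [-1.0, 0.4, 0.9]
width: 30.9
```

```bash
for i in 1 2; do python3 -m creep '[{"dp":[0,0,0.05],"angular":[0,0,0],"gripper":1},{"dp":[0,0,0.1],"angular":[0,0,0],"gripper":1},{"dp":[0,0,0.1],"angular":[0,0,0],"gripper":1},{"dp":[0,0,0.1],"angular":[0,0,0],"gripper":1}]'; done
```

```text
time_s: 10.35
tool_pos: [472.1, 79.1, 202.6]
tool_rot: [-180.0, 0.0, -174.6]
wrist_force: [-0.6, -0.6, 1.5]
width: 30.7
time_s: 10.75
tool_pos: [472.1, 79.1, 201.6]
tool_rot: [-180.0, 0.0, -174.6]
wrist_force: [-1.0, -0.2, 1.7]
width: 31.2
```

```bash
for i in 1 2; do python3 -m creep '[{"dp":[0,0,0.05],"angular":[0,0,0],"gripper":1},{"dp":[0,0,0.1],"angular":[0,0,0],"gripper":1},{"dp":[0,0,0.1],"angular":[0,0,0],"gripper":1},{"dp":[0,0,0.1],"angular":[0,0,0],"gripper":1}]'; done
```

```text
time_s: 11.15
tool_pos: [472.1, 79.1, 200.6]
tool_rot: [-180.0, 0.0, -174.6]
wrist_force: [-1.4, 0.7, 3.4]
width: 31.0
time_s: 11.55
tool_pos: [472.2, 79.1, 199.9]
tool_rot: [-180.0, 0.0, -174.6]
wrist_force: [-1.5, 0.1, 4.7]
width: 30.7
```

```bash
python3 -m creep '[{"dp":[0,0,0.05],"angular":[0,0,0],"gripper":1},{"dp":[0,0,0.05],"angular":[0,0,0],"gripper":1},{"dp":[0,0,0.05],"angular":[0,0,0],"gripper":1}]'
```

```text
time_s: 11.85
tool_pos: [472.3, 79.1, 199.8]
tool_rot: [-180.0, 0.0, -174.6]
wrist_force: [-2.3, 0.2, 6.5]
width: 31.1
```

The collar is at its stop with about 8 N net. Easing the handles open.

```bash
python3 -m creep '[{"dp":[0,0,0],"angular":[0,0,0],"gripper":0.3},{"dp":[0,0,0],"angular":[0,0,0],"gripper":0.25},{"dp":[0,0,0],"angular":[0,0,0],"gripper":0.2},{"dp":[0,0,0],"angular":[0,0,0],"gripper":0.15},{"dp":[0,0,0],"angular":[0,0,0],"gripper":0.1},{"dp":[0,0,0],"angular":[0,0,0],"gripper":0.1}]'; python3 -m creep '[{"dp":[0,0,0],"angular":[0,0,0],"gripper":0.06},{"dp":[0,0,0],"angular":[0,0,0],"gripper":0.02},{"dp":[0,0,0],"angular":[0,0,0],"gripper":-0.02},{"dp":[0,0,0],"angular":[0,0,0],"gripper":-0.05},{"dp":[0,0,0],"angular":[0,0,0],"gripper":-0.08},{"dp":[0,0,0],"angular":[0,0,0],"gripper":-0.08},{"dp":[0,0,0],"angular":[0,0,0],"gripper":-0.08}]'
python3 - <<'E'
from meas import *
o,T,p,W,L,m=ring('w8')
cv2.imwrite('pics/w8c.png',cv2.resize(p[140:260,215:335],None,fx=5,fy=5,interpolation=cv2.INTER_CUBIC))
E
```

```text
time_s: 12.45
tool_pos: [472.8, 79.1, 199.8]
tool_rot: [-180.0, 0.1, -174.6]
wrist_force: [-0.3, -0.5, 5.8]
width: 42.3
time_s: 13.15
tool_pos: [472.2, 79.1, 199.2]
tool_rot: [-180.0, 0.0, -174.6]
wrist_force: [-0.0, 0.8, 5.4]
width: 51.1
held bits 2701 [  0.  -30.3  92.2] [ 41.   31.4 109. ]
94 13; 96 7; 98 354; 100 490; 102 1205; 104 122; 106 74; 108 5; 110 0; [472.22505837  79.10211922 199.16321264] [-1.79994096e+02  3.39278793e-02 -1.74570396e+02] 51.09095904795873 [-0.03935805  0.80966495  5.43312932]
```

View pics/w8c.png

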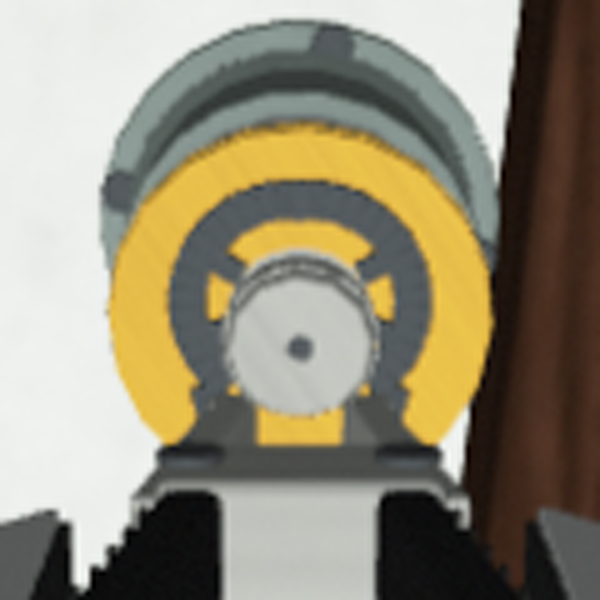

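The ring has closed into the groove around the shaft, nearly shut, with the tips loose in its gap. That is the 12th picture, so from here I check with numbers only. Drawing off upward slowly.

```bash
python3 -m creep '[{"dp":[0,0,-0.1],"angular":[0,0,0],"gripper":-0.08},{"dp":[0,0,-0.3],"angular":[0,0,0],"gripper":-0.08},{"dp":[0,0,-0.5],"angular":[0,0,0],"gripper":-0.08},{"dp":[0,0,-0.8],"angular":[0,0,0],"gripper":-0.08},{"dp":[0,0,-1.1],"angular":[0,0,0],"gripper":-0.08},{"dp":[0,0,-1.4],"angular":[0,0,0],"gripper":-0.08},{"dp":[0,0,-1.5],"angular":[0,0,0],"gripper":-0.08},{"dp":[0,0,-1.5],"angular":[0,0,0],"gripper":-0.08}]'
python3 - <<'E'
from meas import *
o,T,p,W,L,m=ring('w9')
X,Y,Z=W[...,0],W[...,1],W[...,2]
hs=(abs(X-462)<30)&(abs(Y-79)<32)&(Z>80)&(Z<120)&(p.max(2)<115)
P=W[hs]; print('dark on spindle',len(P),P.min(0).round(1),P.max(0).round(1),np.median(P,0))
a=L[...,2]; mm=(abs(L[...,1])<35)&(abs(L[...,0])<45)&(a>20)&(a<110); P=L[mm]
for z in range(20,110,6):
    q=P[(P[:,2]>=z)&(P[:,2]<z+6)]
    if len(q): print(z,len(q),q.min(0).round(1),q.max(0).round(1))
E
```

```text
time_s: 14.0
tool_pos: [472.1, 79.1, 214.2]
tool_rot: [-180.0, 0.0, -174.6]
wrist_force: [-0.1, -1.0, -2.2]
width: 50.8
held bits 695 [  0.2 -18.5  93.7] [ 21.9  16.2 112. ]
94 0; 96 0; 98 18; 100 302; 102 73; 104 42; 106 17; 108 9; 110 15; [472.139198    79.12670674 214.24371799] [-1.79995568e+02  2.73546799e-02 -1.74569855e+02] 50.82352397736903 [-0.05325762 -0.95059367 -2.17397633]
dark on spindle 889 [432.4  57.4  91.3] [481.2 109.  119.8] [454.56882376  77.05487891 100.53838347]
20 195 [ -9.2 -19.   20. ] [ 6.4 19.9 26. ]
26 169 [ -8.2 -19.   26. ] [ 6.3 18.7 32. ]
32 1034 [-28.  -17.5  32. ] [ 6.8 17.8 38. ]
38 599 [-29.8 -21.2  38. ] [ 8.  21.6 43.9]
44 150 [  1.4 -20.7  44.1] [ 7.8 20.5 49.7]
50 42 [  1.1 -20.   50.2] [ 6.  20.4 55.9]
56 1 [ 1.2 19.4 56.3] [ 1.2 19.4 56.3]
68 29 [ -0.6 -16.8  69.2] [ 1.2 17.1 73.9]
74 44 [ -2.1 -15.8  74.1] [ 0.7 16.6 79.9]
80 45 [ -3.7 -15.2  80.1] [ 0.4 14.8 86. ]
86 55 [ -6.2 -14.8  86. ] [ 0.1 14.4 92. ]
92 49 [ -8.3 -14.5  92. ] [ 0.2 14.7 97.6]
98 646 [ -9.4 -13.   98.1] [ 21.4  13.3 104. ]
104 80 [ -1.3 -11.6 104. ] [ 21.9  11.9 109.9]
```

```bash
python3 -m creep '[{"dp":[0,0,-0.4],"angular":[0,0,0],"gripper":-0.08},{"dp":[0,0,-1.2],"angular":[0,0,0],"gripper":-0.08},{"dp":[0,0,-2.2],"angular":[0,0,0],"gripper":-0.08},{"dp":[0,0,-3],"angular":[0,0,0],"gripper":-0.08},{"dp":[0,0,-3.4],"angular":[0,0,0],"gripper":-0.08},{"dp":[0,0,-3.5],"angular":[0,0,0],"gripper":-0.08},{"dp":[0,0,-3.5],"angular":[0,0,0],"gripper":-0.08}]'
python3 - <<'E'
from meas import *
o,T,p,W,L,m=ring('w10'); np.save('w10.npy',W)
W3=np.load('w3.npy'); R3=R.from_euler('xyz',[-179.845,.24,-174.568],degrees=True).as_matrix(); L3=(W3-[503.76,-46.43,160.02])@R3
for n,A in(('then',L3),('now',L)):
  mm=(abs(A[...,1])<12)&(A[...,0]<0)&(A[...,0]>-45)&(A[...,2]>20)&(A[...,2]<90); P=A[mm]
  print(n,len(P))
  for z in range(24,90,4):
    q=P[(P[:,2]>=z)&(P[:,2]<z+4)]
    if len(q)>5: print(z,len(q),q.min(0).round(1),q.max(0).round(1),end=' ; ')
  q=P[(abs(P[:,1])<4)&(P[:,0]<-8)&(P[:,2]<60)]; print('\nprong/bridge far',q[:,0].min(),np.percentile(q,[5,50,95],axis=0).round(1))
# ring on spindle
Z=W[...,2]; d=np.hypot(W[...,0]-461.5,W[...,1]-78.5)
for z in range(88,122,2):
  s=(d<36)&(Z>=z)&(Z<z+2); k=s&(p.max(2)<115); 
  if s.sum(): print(z,s.sum(),k.sum(),W[k].min(0).round(0) if k.sum()>3 else '',W[k].max(0).round(0) if k.sum()>3 else '')
E
```

```text
time_s: 14.75
tool_pos: [472.0, 79.1, 249.1]
tool_rot: [-180.0, 0.0, -174.6]
wrist_force: [0.5, -0.4, -1.1]
width: 51.3Traceback (most recent call last):
  File "<stdin>", line 2, in <module>
  File "meas.py", line 7, in ring
    P=L[m]; print('held bits',len(P),P.min(0).round(1),P.max(0).round(1))
                                     ~~~~~^^^
    return umr_minimum(a, axis, None, out, keepdims, initial, where)
ValueError: zero-size array to reduction operation minimum which has no identity
```

Run:
```python
from meas import *
o,T=tool(); p,W,c=cloud('wrist'); L=(W-T[:3,3])@T[:3,:3]; np.save('w10.npy',W); print(o['wrist_force'])
W3=np.load('w3.npy'); R3=R.from_euler('xyz',[-179.845,.24,-174.568],degrees=True).as_matrix(); L3=(W3-[503.76,-46.43,160.02])@R3
for n,A in(('then',L3),('now',L)):
  mm=(abs(A[...,1])<8)&(A[...,0]<8)&(A[...,0]>-45)&(A[...,2]>25)&(A[...,2]<100); P=A[mm]
  print(n,len(P))
  for z in range(26,100,4):
    q=P[(P[:,2]>=z)&(P[:,2]<z+4)]
    if len(q)>5: print(z,len(q),q.min(0).round(1),q.max(0).round(1),end=' ; ')
  print()
Z=W[...,2]; d=np.hypot(W[...,0]-461.5,W[...,1]-78.5)
for z in range(88,122,2):
  s=(d<36)&(Z>=z)&(Z<z+2); k=s&(p.max(2)<115); 
  if s.sum(): print(z,s.sum(),k.sum(),W[k].min(0).round(0) if k.sum()>3 else '',W[k].max(0).round(0) if k.sum()>3 else '')
```

```text
[-0.46959354 -0.04394342 -1.31564284]
then 1413
26 7 [-3.  -8.  26.1] [ 4.4 -7.8 29.9] ; 34 709 [-26.6  -7.7  34.2] [ 6.7  8.  38. ] ; 38 410 [-29.7  -7.7  38.1] [ 6.4  8.  41.9] ; 42 40 [ 5.4 -7.9 42. ] [ 6.3  7.5 45.4] ; 46 47 [ 5.4 -8.  46.2] [ 6.   7.6 50. ] ; 50 26 [ 5.1 -7.5 50.3] [ 5.8  7.7 53.1] ; 54 18 [-39.   -8.   56.7] [-35.5   7.6  58. ] ; 58 68 [-39.8  -8.   58.1] [-23.1   7.7  62. ] ; 62 47 [-35.7  -7.4  62.1] [-23.4   7.8  65.8] ; 66 9 [-34.4  -6.1  66. ] [-28.9   7.9  68.5] ; 70 8 [-33.9   6.5  70.2] [-33.2   8.   74. ] ; 
now 1282
30 61 [-9.5 -7.6 33.1] [ 4.9  7.9 34. ] ; 34 680 [-28.6  -7.7  34. ] [ 6.8  8.  38. ] ; 38 417 [-29.9  -7.6  38. ] [ 6.6  8.  41.9] ; 42 42 [ 5.6 -7.9 42. ] [ 6.5  7.5 45.9] ; 46 36 [ 5.5 -8.  46.2] [ 6.2  7.6 49.6] ; 50 24 [ 5.3 -7.4 50.1] [ 6.1  7.7 52.4] ; 94 21 [-8.3 -7.5 95.2] [-0.1  7.7 97.9] ; 
90 1 0  
92 38 1  
94 74 0  
96 1371 3  
98 606 183 [440.  58.  98.] [487.  98. 100.]
100 604 524 [440.  58. 100.] [487.  98. 102.]
102 27 16 [443.  62. 102.] [485.  97. 104.]
104 8 6 [451.  71. 104.] [454.  83. 106.]
106 10 4 [451.  72. 106.] [452.  82. 108.]
108 35 4 [450.  78. 108.] [460.  90. 109.]
110 80 8 [451.  76. 111.] [467.  89. 112.]
112 375 8 [460.  77. 113.] [463.  89. 114.]
114 43 1
```

The pliers are unshifted in the hand. The ring is on the spindle at z ≈ 98–101, within the groove. Returning to the stand.

```bash
python3 -m creep '[{"dp":[-0.2,-0.7,0],"angular":[0,0,0],"gripper":-0.08},{"dp":[-0.4,-2.3,0],"angular":[0,0,0],"gripper":-0.08},{"dp":[-0.7,-4.5,0],"angular":[0,0,0],"gripper":-0.08},{"dp":[-1,-6.8,0],"angular":[0,0,0],"gripper":-0.08},{"dp":[-1.3,-9,0],"angular":[0,0,0],"gripper":-0.08},{"dp":[-1.6,-11,0],"angular":[0,0,0],"gripper":-0.08},{"dp":[-1.8,-12.3,0],"angular":[0,0,0],"gripper":-0.08},{"dp":[-1.8,-12.7,0],"angular":[0,0,0],"gripper":-0.08}]'; python3 -m creep '[{"dp":[0,0,0],"angular":[0,0,0],"gripper":-0.08},{"dp":[0,0,1],"angular":[0,0,0],"gripper":-0.08},{"dp":[0,0,2.3],"angular":[0,0,0],"gripper":-0.08},{"dp":[0,0,3.4],"angular":[0,0,0],"gripper":-0.08},{"dp":[0,0,4.2],"angular":[0,0,0],"gripper":-0.08},{"dp":[0,0,4.5],"angular":[0,0,0],"gripper":-0.08},{"dp":[0,0,4.5],"angular":[0,0,0],"gripper":-0.08}]'
python3 - <<'E'
from meas import *
o,T=tool(); p,W,c=cloud('wrist'); cv2.imwrite('pics/w11.png',p); h=R.from_euler('z',-5.4,degrees=True).as_matrix(); print(o['tool_pos'],o['wrist_force'])
L=(W-np.array([501.8,-45.4,0]))@h.T; Z=W[...,2]
def show(n,m):
    P=L[m]; print(n,len(P),P.min(0).round(1),P.max(0).round(1),np.median(P,0).round(1)) if len(P) else 0
nx=(abs(L[...,1])<22)&(abs(L[...,0])<60)
show('pad',nx&(Z>50)&(Z<60)); show('pocket top',nx&(Z>94)&(Z<106)&(L[...,0]>10)); show('prong',nx&(abs(L[...,1])<8)&(Z>155)&(Z<178)&(L[...,0]>8))
show('bridge',nx&(abs(L[...,1])<8)&(Z>155)&(Z<178)&(abs(L[...,0])<30))
E
```

```text
time_s: 15.65
tool_pos: [502.1, -46.8, 248.7]
tool_rot: [180.0, -0.0, -174.7]
wrist_force: [-0.1, 0.4, -1.3]
width: 50.9
time_s: 16.35
tool_pos: [501.6, -45.4, 203.3]
tool_rot: [180.0, -0.1, -174.6]
wrist_force: [-0.2, 0.0, -1.7]
width: 51.0
[501.63857534 -45.38093604 203.25064608] [-0.23900246  0.03126381 -1.65403456]
pad 1952 [-33.8 -19.1  50.1] [18.  18.7 60. ] [-10.   -0.3  56.5]
pocket top 15 [ 39.6  -9.4 100.3] [ 41.4   9.9 103. ] [ 40.6   7.3 102.1]
prong 475 [  8.   -7.7 162.1] [ 29.6   7.4 170.1] [ 1.880e+01 -1.000e-01  1.643e+02]
bridge 1216 [ -7.2  -7.9 155. ] [ 29.6   8.  170.1] [ 4.800e+00 -1.000e-01  1.675e+02]
```

```bash
python3 -m creep '[{"dp":[0,0,0.5],"angular":[0,0,0],"gripper":-0.08},{"dp":[0,0,1],"angular":[0,0,0],"gripper":-0.08},{"dp":[0,0,1],"angular":[0,0,0],"gripper":-0.08},{"dp":[0,0,1],"angular":[0,0,0],"gripper":-0.08},{"dp":[0,0,1],"angular":[0,0,0],"gripper":-0.08},{"dp":[0,0,1],"angular":[0,0,0],"gripper":-0.08}]'
```

```text
time_s: 17.0
tool_pos: [502.1, -45.6, 194.2]
tool_rot: [-180.0, 0.0, -174.6]
wrist_force: [0.5, -0.8, -1.5]
width: 51.3
```

```bash
python3 -m creep '[{"dp":[-0.12,-0.06,0],"angular":[0,0,0],"gripper":-0.08},{"dp":[-0.12,-0.06,0.4],"angular":[0,0,0],"gripper":-0.08},{"dp":[-0.12,-0.06,0.8],"angular":[0,0,0],"gripper":-0.08},{"dp":[-0.12,-0.06,1.2],"angular":[0,0,0],"gripper":-0.08},{"dp":[-0.12,-0.06,1.5],"angular":[0,0,0],"gripper":-0.08},{"dp":[-0.12,-0.06,1.5],"angular":[0,0,0],"gripper":-0.08}]'
```

```text
time_s: 17.6
tool_pos: [502.8, -45.9, 178.2]
tool_rot: [180.0, -0.1, -174.6]
wrist_force: [0.5, -0.3, -0.6]
width: 50.7
```

```bash
python3 -m creep '[{"dp":[0,0,0.4],"angular":[0,0,0],"gripper":-0.08},{"dp":[0,0,0.8],"angular":[0,0,0],"gripper":-0.08},{"dp":[0,0,1.1],"angular":[0,0,0],"gripper":-0.08},{"dp":[0,0,1.3],"angular":[0,0,0],"gripper":-0.08},{"dp":[0,0,1.4],"angular":[0,0,0],"gripper":-0.08},{"dp":[0,0,1.4],"angular":[0,0,0],"gripper":-0.08}]'; python3 -m creep '[{"dp":[0,0,0.2],"angular":[0,0,0],"gripper":-0.08},{"dp":[0,0,0.2],"angular":[0,0,0],"gripper":-0.08},{"dp":[0,0,0.2],"angular":[0,0,0],"gripper":-0.08}]'
```

```text
time_s: 18.2
tool_pos: [503.2, -46.1, 164.8]
tool_rot: [180.0, -0.0, -174.6]
wrist_force: [-0.7, -0.3, -1.0]
width: 50.6
time_s: 18.5
tool_pos: [503.2, -46.1, 163.0]
tool_rot: [-180.0, -0.0, -174.6]
wrist_force: [0.2, -0.3, -0.8]
width: 50.7
```

```bash
python3 -m creep '[{"dp":[0,0,0.15],"angular":[0,0,0],"gripper":-0.08},{"dp":[0,0,0.3],"angular":[0,0,0],"gripper":-0.08},{"dp":[0,0,0.3],"angular":[0,0,0],"gripper":-0.08},{"dp":[0,0,0.3],"angular":[0,0,0],"gripper":-0.08}]'; for i in 1 2; do python3 -m creep '[{"dp":[0,0,0.1],"angular":[0,0,0],"gripper":-0.08},{"dp":[0,0,0.1],"angular":[0,0,0],"gripper":-0.08},{"dp":[0,0,0.1],"angular":[0,0,0],"gripper":-0.08}]'; done
```

```text
time_s: 18.9
tool_pos: [503.2, -46.1, 159.9]
tool_rot: [180.0, -0.0, -174.6]
wrist_force: [-0.0, -0.4, -0.5]
width: 51.1
time_s: 19.2
tool_pos: [503.2, -46.1, 158.9]
tool_rot: [180.0, -0.0, -174.6]
wrist_force: [0.2, 1.0, -0.7]
width: 50.9
time_s: 19.5
tool_pos: [503.6, -46.2, 158.5]
tool_rot: [-180.0, 0.1, -174.6]
wrist_force: [-0.1, 0.2, 2.1]
width: 50.7
```

Contact is felt at about 158.6, with the pliers standing on the pad. I release slowly and lift clear.

```bash
python3 -m creep '[{"dp":[0,0,0],"angular":[0,0,0],"gripper":-0.12},{"dp":[0,0,0],"angular":[0,0,0],"gripper":-0.16},{"dp":[0,0,0],"angular":[0,0,0],"gripper":-0.2},{"dp":[0,0,0],"angular":[0,0,0],"gripper":-0.3},{"dp":[0,0,0],"angular":[0,0,0],"gripper":-0.5},{"dp":[0,0,0],"angular":[0,0,0],"gripper":-1},{"dp":[0,0,0],"angular":[0,0,0],"gripper":-1},{"dp":[0,0,0],"angular":[0,0,0],"gripper":-1}]'; python3 -m creep '[{"dp":[0,0,0],"angular":[0,0,0],"gripper":-1},{"dp":[0,0,0],"angular":[0,0,0],"gripper":-1},{"dp":[0,0,0],"angular":[0,0,0],"gripper":-1}]'
cat > fin.py <<'E'
from meas import *
o,T=tool(); p,W,c=cloud('wrist'); h=R.from_euler('z',-5.4,degrees=True).as_matrix(); print(o['tool_pos'],o['wrist_force'],o['width'])
L=(W-np.array([501.8,-45.4,0]))@h.T; Z=W[...,2]
def show(n,m):
    P=L[m]; print(n,len(P),P.min(0).round(1),P.max(0).round(1),P.mean(0).round(1)) if len(P) else print(n,0)
for l in(-1,1): show('h',(Z>145)&(Z<195)&(L[...,1]*l>0)&(abs(L[...,1])<36)&(abs(L[...,0])<30))
d=np.hypot(W[...,0]-461.5,W[...,1]-78.5)
k=(d<36)&(Z>96)&(Z<106)&(p.max(2)<115); P=W[k]; print('ring',len(P),P.min(0) if len(P) else '',P.max(0) if len(P) else '')
E
python3 fin.py
```

```text
time_s: 20.3
tool_pos: [503.2, -46.2, 158.0]
tool_rot: [-180.0, 0.0, -174.6]
wrist_force: [0.4, -0.1, -0.5]
width: 89.6
time_s: 20.6
tool_pos: [503.2, -46.1, 158.0]
tool_rot: [-180.0, 0.0, -174.6]
wrist_force: [-0.8, -0.5, 0.2]
width: 94.0
[503.22566925 -46.08731973 157.97442646] [-0.79446703 -0.51477835  0.24338817] 94.03870134791543
h 1443 [ -0.7 -32.6 145. ] [ 16.  -16.5 178.2] [  5.5 -24.6 166. ]
h 1440 [ -1.1  15.3 145.1] [ 15.9  30.9 178.4] [  5.5  23.2 166. ]
ring 1870 [431.23381345  46.9123507   96.00256064] [493.13274872 109.4584555  105.99965446]
```

```bash
python3 -m creep '[{"dp":[0,0,-1],"angular":[0,0,0],"gripper":-1},{"dp":[0,0,-2.5],"angular":[0,0,0],"gripper":-1},{"dp":[0,0,-4],"angular":[0,0,0],"gripper":-1},{"dp":[0,0,-5.5],"angular":[0,0,0],"gripper":-1},{"dp":[0,0,-5.5],"angular":[0,0,0],"gripper":-1},{"dp":[0,0,-5.5],"angular":[0,0,0],"gripper":-1}]'; python3 fin.py
python3 - <<'E'
from h import *
# same measures in earlier cloud
W=np.load('w2.npy'); h=R.from_euler('z',-5.4,degrees=True).as_matrix(); L=(W-np.array([501.8,-45.4,0]))@h.T; Z=W[...,2]
for l in(-1,1):
    P=L[(Z>145)&(Z<195)&(L[...,1]*l>0)&(abs(L[...,1])<36)&(abs(L[...,0])<30)]; print('before',P.min(0).round(1),P.max(0).round(1),P.mean(0).round(1))
E
```

```text
time_s: 21.25
tool_pos: [503.5, -46.1, 213.6]
tool_rot: [-180.0, 0.1, -174.6]
wrist_force: [0.1, 0.2, 0.2]
width: 94.2
[503.46562307 -46.14716019 213.64724057] [0.07166918 0.18000181 0.24874978] 94.22453766556808
h 771 [ -0.2 -32.6 145.1] [ 15.9 -16.8 178.1] [  6.1 -24.6 166.2]
h 763 [ -0.4  15.4 145. ] [ 16.1  30.9 178.1] [  6.1  23.1 166.3]
ring 1153 [431.58614004  47.71985213  96.12767356] [492.37056211  98.95608137 105.97182919]
before [ -8.1 -31.7 145.1] [  8.5 -15.5 179.7] [ -1.1 -23.7 167.5]
before [ -7.8  15.6 145. ] [  8.7  31.7 179.7] [ -1.1  23.7 167.5]
```

Run:
```python
from meas import *
o,T=tool(); p,W,c=cloud('wrist'); cv2.imwrite('pics/w12.png',p); h=R.from_euler('z',-5.4,degrees=True).as_matrix()
o0=np.array([501.8,-45.4,0])
for n,A in(('before',np.load('w2.npy')),('now',W)):
    L=(A-o0)@h.T; Z=A[...,2]; print(n)
    nx=(abs(L[...,1])<36)&(L[...,0]>-45)&(L[...,0]<50)
    for z in list(range(50,66,4))+list(range(66,182,8)):
        P=L[nx&(Z>=z)&(Z<z+(4 if z<66 else 8))]
        if len(P)>8: print(z,len(P),P[:,:2].min(0).round(1),P[:,:2].max(0).round(1),end=' | ')
    m=nx&(abs(L[...,1])<5)&(Z>95)&(Z<130); P=L[m]; print('\nmid',P.min(0).round(1),P.max(0).round(1))
for n in('scene','side'):
    p,A,c=cloud(n); cv2.imwrite(f'pics/{n}1.png',p); B=np.load(n+'0.npy')
    for t,Q in(('before',B),('now',A)):
        L=(Q-o0)@h.T; Z=Q[...,2]
        for z0,z1 in((100,125),(125,150),(150,185)):
          for l in(-1,1):
            P=L[(Z>z0)&(Z<z1)&(abs(L[...,0])<30)&(L[...,1]*l>0)&(abs(L[...,1])<36)]
            if len(P): print(n,t,z0,l,len(P),P.min(0).round(1),P.max(0).round(1),P.mean(0).round(1))
```

```text
before
50 17 [-33.5 -18.1] [-33.3  17.9] | 54 724 [-33.7 -19. ] [ 7.7 18.8] | 58 869 [-33.3 -19. ] [ 7.  18.8] | 62 47 [-18.9  -7. ] [35.1  9.2] | 66 46 [ 0.5 -9.3] [35.8 10. ] | 74 42 [  0.1 -11.7] [35.7 12.4] | 82 21 [ -0.1 -11.5] [35.6 11.4] | 90 96 [21.7 -8.8] [37.4  8.5] | 98 336 [ -0.9 -13.1] [41.6 18.8] | 106 75 [ -7.  -20.1] [-0.8 20.7] | 114 401 [ -7.3 -21.4] [30.1 21.2] | 122 774 [ -6.1 -18. ] [27.4 17.9] | 130 185 [ -5.7 -21. ] [ 9.9 20.7] | 138 204 [ -6.3 -23.8] [ 9.6 24.5] | 146 230 [ -6.9 -25.8] [ 8.7 26. ] | 154 249 [ -7.3 -27.7] [ 8.7 27.9] | 162 267 [ -7.8 -29.6] [ 8.5 29.7] | 170 645 [ -8.1 -31.7] [ 7.6 31.7] | 178 184 [ -7.3 -30.7] [ 7.1 30.4] | 
mid [ -6.1  -4.9 100.4] [ 41.6   5.  126.4]
now
50 9 [-33.7 -19.1] [-29.4  14.1] | 54 1421 [-33.5 -19.1] [10.5 18.9] | 58 193 [-31.9 -15.5] [ 9.5 16.8] | 62 49 [-18.4  -9.6] [8.4 8.3] | 66 66 [  1.3 -11.1] [35.6  9.9] | 74 56 [  1.3 -13.5] [35.8 11.5] | 82 44 [  1.4 -15. ] [36.  13.9] | 90 83 [25.1 -8.9] [38.   8.6] | 98 278 [ -2.  -13.1] [41.7 12.8] | 106 109 [ -3.7 -21.2] [ 2.4 20.6] | 114 486 [ -3.6 -22.5] [34.  20.5] |
[... 1569 characters left out ...]
 [ -7.4   1.2 125. ] [  8.9  26.7 149.9] [  0.3  21.7 137.6]
side before 150 -1 137 [ -8.9 -30.2 150.1] [  7.9 -14.7 178.4] [ -0.8 -21.7 164.8]
side before 150 1 118 [ -7.9  22.5 150.1] [  9.3  33.6 178.8] [ -0.7  28.6 165.8]
side now 100 -1 55 [ -6.  -16.1 103.4] [ 28.9  -0.6 125. ] [  1.8  -7.9 117.5]
side now 100 1 168 [ -5.6   0.7 100.2] [ 29.9  22.2 125. ] [  9.4  12.7 112.5]
side now 125 -1 103 [ -3.2 -25.8 125.4] [ 12.6  -9.8 149.4] [  3.9 -15.6 137.9]
side now 125 1 79 [ -2.6  17.2 125.8] [ 12.5  25.7 149.8] [  4.   21.7 137.7]
side now 150 -1 131 [ -3.2 -30.4 150.3] [ 13.8 -15.7 177.1] [  4.4 -22.5 164.1]
side now 150 1 113 [ -3.1  20.6 150.1] [ 14.1  32.3 177.1] [  4.4  28.2 165. ]
```

```bash
python3 -m creep '[{"dp":[0,0,-2],"angular":[0,0,0],"gripper":-1},{"dp":[0,0,-5],"angular":[0,0,0],"gripper":-1},{"dp":[0,0,-7],"angular":[0,0,0],"gripper":-1},{"dp":[0,0,-8],"angular":[0,0,0],"gripper":-1},{"dp":[0,0,-8],"angular":[0,0,0],"gripper":-1},{"dp":[0,0,-8],"angular":[0,0,0],"gripper":-1}]'
python3 - <<'E'
from h import *
p,W,c=cloud('wrist'); Z=W[...,2]; d=np.hypot(W[...,0]-461.5,W[...,1]-78.5); g=p.astype(int)
k=(d<29)&(Z>94)&(Z<106)&(p.max(2)<115); P=W[k]; print('ring',len(P),P.min(0).round(1),P.max(0).round(1),np.median(P[:,2]))
h=R.from_euler('z',-5.4,degrees=True).as_matrix(); L=(W-np.array([501.8,-45.4,0]))@h.T
for l in(-1,1):
    Q=L[(Z>150)&(Z<195)&(L[...,1]*l>0)&(abs(L[...,1])<36)&(abs(L[...,0])<30)]; print('handle',Q.min(0).round(1),Q.max(0).round(1))
print(sign_off())
E
```

```text
time_s: 22.05
tool_pos: [502.7, -45.9, 291.6]
tool_rot: [180.0, -0.1, -174.6]
wrist_force: [-0.4, 0.1, -0.0]
width: 93.9
ring 663 [439.6  56.7  95.9] [487.   98.4 105.8] 100.37445426589318
handle [ -1.6 -32.6 150.1] [ 14.3 -18.3 178.7]
handle [ -1.7  16.6 150.1] [ 14.4  30.9 177.9]
the job is handed in; nothing more can be done
None
```

The ring is in the shaft's groove and the pliers are back in their stand. I handed the job in at about 22 s of robot time, and no verdict was reported.

- **Ring on:** I squeezed the pliers to their stop (about 31 mm) at 40–45 N and lifted them off the pad with the ring spread. I slid the ring over the shaft and pressed the collar to its stop, which I felt at about 8 N net. Then I eased the handles to 51 mm without letting go.
- **Pliers back:** I drew them off upward, lowered them into the stand until I felt about 3 N of contact on the pad, released them and lifted clear.

**Last checks**
- **Ring:** it lies flat around the shaft at about 100 mm height. It is about 41 mm wide, against 49 mm when spread. That fits the groove and agrees with the picture taken just after it closed.
- **Pliers:** they stand on the pad with the prong in the pocket, but lean about 2.6° towards the pocket. The foot is about 2–3 mm further along the stand than at the start, within the 15 mm allowed.
- **Disagreement:** the cameras put the handle tops only 1.5–2 mm lower than at the start, where 3 mm was expected. I put this down to the lean and to camera error, and did not look further.
- **Not checked:** I did not re-measure the other things on the bench. No unexpected contact force appeared in the readings after each move.

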